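Stroke the dust flaps of the curved air bar shut

TASK

The five dust flaps along the curved air bar stand ajar. Close them with the fingertips in one light stroke along the curve, starting at the end with the brass air inlet and pressing each flap down flat in turn, without lifting the fingers away from the row until the last flap is down. Do not press hard, pull any flap further open, or disturb the things lying around; then take the hand away.

Things in the scene. Friction and masses are not known exactly. Their poses are not given: they have to be found in the camera images.
- air_bar: curved aluminium air bar fixed to the worktop, 40 mm wide, flat top face 40 mm above the worktop, z up, origin on the worktop. Its centre line is an arc of radius 130 mm about local (80, 0) mm: the point at angle a is local (80 - 130 cos a, 130 sin a) mm. It runs from a = -60 deg (end with the brass air inlet, which lies below the top face) to +60 deg; flap middles are at a = -40, -20, 0, 20, 40 deg
- row_start (a point): point on the bar's top face at a = -60 deg, the end with the brass air inlet; the top face between here and flap 1 is clear. Stroking from here, fingertips ride up onto each flap and fold it down; from the other end they catch under the lips
- row_end (a point): point on the bar's top face at a = +52 deg, just past the lip of the last flap. Shut, a flap's upper side rises from 4 mm above the top face at its hinge to 8 mm at its lip: fingertips led along 8 mm above the top face shut all flaps; lower than 5 mm they press on hard stops
- flap_1 (a joint): hinge of dust flap 1, counted from the brass inlet: a steel plate 26 mm wide and 34 mm long along the bar, hinged at its inlet-side end, 2 mm above the top face, its free lip away from the inlet. 0 rad shut, grows as the lip rises; starts ajar at 0.36 to 0.52. A light friction hinge (0.015 N m), stays where left; yields to -0.09 rad (lip 3 mm lower), then a stop
- flap_2 (a joint): hinge of dust flap 2, counted from the brass inlet: a steel plate 26 mm wide and 34 mm long along the bar, hinged at its inlet-side end, 2 mm above the top face, its free lip away from the inlet. 0 rad shut, grows as the lip rises; starts ajar at 0.36 to 0.52. A light friction hinge (0.015 N m), stays where left; yields to -0.09 rad (lip 3 mm lower), then a stop
- flap_3 (a joint): hinge of dust flap 3, counted from the brass inlet: a steel plate 26 mm wide and 34 mm long along the bar, hinged at its inlet-side end, 2 mm above the top face, its free lip away from the inlet. 0 rad shut, grows as the lip rises; starts ajar at 0.36 to 0.52. A light friction hinge (0.015 N m), stays where left; yields to -0.09 rad (lip 3 mm lower), then a stop
- flap_4 (a joint): hinge of dust flap 4, counted from the brass inlet: a steel plate 26 mm wide and 34 mm long along the bar, hinged at its inlet-side end, 2 mm above the top face, its free lip away from the inlet. 0 rad shut, grows as the lip rises; starts ajar at 0.36 to 0.52. A light friction hinge (0.015 N m), stays where left; yields to -0.09 rad (lip 3 mm lower), then a stop
- flap_5 (a joint): hinge of dust flap 5, counted from the brass inlet: a steel plate 26 mm wide and 34 mm long along the bar, hinged at its inlet-side end, 2 mm above the top face, its free lip away from the inlet. 0 rad shut, grows as the lip rises; starts ajar at 0.36 to 0.52. A light friction hinge (0.015 N m), stays where left; yields to -0.09 rad (lip 3 mm lower), then a stop
- by_setting_ring_l: bystander: thick dark setting ring, 72 mm across, 18 mm high, lying flat in the hollow of the curved bar; origin at the centre of its underside
- by_puck: bystander: black pot magnet with a knob, 43 mm across, 37 mm high, outside the curve; origin at the centre of its underside
- by_nut_a: bystander: bright hex nut, 21 mm across, 10 mm high, outside the curve; origin at the centre of its underside
- by_tape_roll: bystander: roll of tape, 48 mm across, 18 mm high, to the left; origin at the centre of its underside
- by_snap_gauge: bystander: flat C-shaped snap gauge, 104 mm, 11 mm high, to the right; origin at the centre of its underside
- by_dial_indicator: bystander: dial indicator lying on its back, 138x57x22 mm, far to the right; origin at the centre of its underside

How it is judged (in metres and radians):
On the way, in this order (a step that is already met when the one before it is completed fails the run):
1. flap 1 from the brass inlet is pressed down (value of joint flap_1 below 0.12 rad), for 0.05 s.
2. flap 2 from the brass inlet is pressed down (value of joint flap_2 below 0.12 rad), for 0.05 s.
3. flap 3 from the brass inlet is pressed down (value of joint flap_3 below 0.12 rad), for 0.05 s.
4. flap 4 from the brass inlet is pressed down (value of joint flap_4 below 0.12 rad), for 0.05 s.
5. flap 5 from the brass inlet is pressed down (value of joint flap_5 below 0.12 rad), for 0.05 s.
At the end, for the whole second after the job is handed in: all five flaps are down within 0.12 rad of shut (lip within about 4 mm) and at rest, and no bystander has moved more than 15 mm (value of joint each of flap_1, flap_2, flap_3, flap_4, flap_5 below 0.12 rad and distance of each of by_setting_ring_l, by_puck, by_nut_a, by_tape_roll, by_snap_gauge, by_dial_indicator from where it was at the start of the episode below 0.015 m and velocity of joint flap_1 between -0.05 and 0.05 rad/s and velocity of joint flap_2 between -0.05 and 0.05 rad/s and velocity of joint flap_3 between -0.05 and 0.05 rad/s and velocity of joint flap_4 between -0.05 and 0.05 rad/s and velocity of joint flap_5 between -0.05 and 0.05 rad/s); the robot touches nothing.
It fails at once if the fingers are lifted away from the row (fingertips more than about 45 mm above the bar) after the first flap is down and before the last is (value of joint flap_1 below 0.12 rad and not (value of joint flap_5 below 0.12 rad) and z of the grasp point in the frame of air_bar above 0.105 m).
It fails at once if a flap is lifted further open (beyond 0.7 rad) (value of joint any of flap_1, flap_2, flap_3, flap_4, flap_5 above 0.7 rad).
It fails at once if the bar or its flaps are pressed or struck with more than 30 N (contact force between any of the fingers, the arm and air_bar above 30 N).
It fails at once if a bystander is moved by more than 15 mm (distance of any of by_setting_ring_l, by_puck, by_nut_a, by_tape_roll, by_snap_gauge, by_dial_indicator from where it was at the start of the episode above 0.015 m).
It also fails if it takes over 51 s, if anything falls off the work surface, if the arm or the gripper's body presses on something with over 40 N, if the wrist force passes 120 N, or if a joint passes its speed limit or range.

ROBOT

A 6-joint arm with a two-finger parallel gripper is mounted at the origin on a cart in front of the work surface, level with it; the furniture and walls round the work are solid. World frame = base frame: x ahead of the robot, y to its left, z up, the work surface at z = 0. Lengths are in mm, angles in degrees, forces in N, time in s.
With the tool pointing down it reaches from about 350 to 850 mm from the base axis. Payload 8.1 kg.
Tool frame: the origin (TCP) lies between the finger pads; the fingertips stand 22 mm ahead of it and the grasp point (between the pads) lies 3 mm ahead of it; z points along the fingers, y is the line along which they close (so a half turn about z gives the same grasp; the last joint's range is limited). The gripper opens to 85 mm and grips with 20 to 120 N. Pads are 22 mm wide; open, the fingers measure 114 mm over their backs; the gripper's body (76 mm by 85 mm) begins 54 mm behind the grasp point. The pads swing forward as they close: fully open they stand 13 mm farther back than shut.
Start: joints at [-68.721, 7.471, 85.268, -0, 87.261, -4.893], TCP at [264.667, -538.477, 253.292] pointing down, gripper open.
Joint ranges: [-169.43, 169.43], [-51.17, 129.36], [1.28, 143.12], [-76.62, 256.62], [0, 156.53], [-152.29, 152.29]. Speed limits (degrees/s): [136.94, 136.94, 159.86, 180, 180, 180].

INTERFACE

Orientations are given as [roll, pitch, yaw] about the fixed x, y, z axes, in that order (R = Rz(yaw) Ry(pitch) Rx(roll)).
In Python, from bench import r, vision gives the robot as it stands.
- The arm moves only by the tool step_arm, never from a script. Its argument "targets" is a list that holds one entry, the list of rows, each a list of 6 numbers: the shift along the world's x, y, z in mm, then the turn, a rotation vector about the world's x, y, z in rad. In form: [[[x, y, z, rx, ry, rz], ...]]. A call has 1 to 12 rows; each row is the pose to reach, as a shift and turn from the pose commanded when the call began; what a row does not reach only later rows make up. A row lasts 1/12 s, in which the tool goes at most 41.7 mm and 7.16 degrees, less where a joint would pass 70% of its speed; a pose out of reach is approached as far as the arm can. A call with a gripper value outside its range is refused whole. "fingers" is the gripper's target within -1 to 1 (shut at 1, half-way at 0, fully open at -1), set as the call begins (left out, the last holds). The fingers move at their own pace and stop on an object; "newtons" is the grip in N (left out, the last holds). Time passes only in rows, so rows that repeat a pose let the fingers close. It gives the time, the measured TCP pose, the force, the opening and the grip force at its end, in the units of the state.
- r.sense(): the state, without advancing time (a new reading comes with each control period).
- vision.snapshot(name): name is "scene" or "top"; returns a dict with "img" (400x640x3 uint8, blue, green, red), "mtx" (3x3 intrinsics, pixels), "D" ([k1, k2, p1, p2, k3] as OpenCV has them; the pictures are not rectified), "eye" and "attitude" of the camera in the world. Camera axes: x right, y up, looking along -z (the intrinsics and any distortion apply to the point x, -y, -z); pixel columns grow to the right and rows downward; lengths in mm; the calibration is good to about 2 mm. A picture is of the moment at which its call begins. There is no depth.
- r.hand_in(): hands the job in; it is judged then, once.
The state is a dict: "time": time; "joint_pos": joint angles; "qd": joint speeds; "joint_efforts": joint torques, N m; "tool_pos": TCP position; "tcp_rot": TCP orientation; "ft_force": force on the tool from outside, world axes, zero at the start; "wrist_torque": the same for the moment, N m; "finger_gap": finger opening in mm; "grip_force": force on a finger pad.
Only numpy, scipy, OpenCV 4.12 (cv2) and the standard library are available. Lean on these libraries where they do the work, as an engineer would, in place of code of your own. Each camera call takes 0.05 s, during which the arm holds its last target. There are 200 camera calls.

## Working session

There is one attempt and no reset: what is moved stays moved. The work goes in short steps, Python scripts to look and compute and a tool call to move; the robot and the scene stay as the last step left them, time stands still between calls to the robot, and variables do not carry over. Pictures are saved under pics/ and viewed, at most 10 in all, crops included, and the job is handed in when it is done.

Besides the shell and the picture viewer there is one more tool, called after "Call:" by a JSON object that holds its "name" and its "arguments", one argument or row to a line. step_arm: Moves the arm, as the interface text tells. Its arguments: {"type":"object","properties":{"targets":{"type":"array"},"fingers":{"type":"number"},"newtons":{"type":"number"}},"required":["targets"]}

```bash
mkdir -p pics; cat > h.py <<'E'
import numpy as np, cv2
from bench import r, vision
def ray(s,px):
    u=cv2.undistortPoints(np.array([[px]],float),s['mtx'],np.array(s['D'],float))[0,0]
    return np.array([u[0],-u[1],-1.])
def onz(s,px,z):
    R=att(s); d=R@ray(s,px); e=np.array(s['eye'],float); return e+d*(z-e[2])/d[2]
def att(s):
    a=np.array(s['attitude'],float)
    if a.shape==(3,3): return a
    from scipy.spatial.transform import Rotation as Ro
    return Ro.from_euler('xyz',a,degrees=True).as_matrix()
def proj(s,P):
    R=att(s); c=(np.atleast_2d(P)-np.array(s['eye'],float))@R
    c=c*[1,-1,-1]
    return cv2.projectPoints(c.astype(float),np.zeros(3),np.zeros(3),s['mtx'],np.array(s['D'],float))[0][:,0]
E
python3 - <<'E'
from h import *
import pickle
for n in('scene','top'):
    s=vision.snapshot(n); cv2.imwrite(f'pics/{n}0.png',s['img']); pickle.dump(s,open(n+'.pkl','wb'))
    print(s['mtx'],s['D'],s['eye'],s['attitude'])
print(r.sense())
E
```

```text
[[489.11371347   0.         325.83852311]
 [  0.         489.11371347 203.94136378]
 [  0.           0.           1.        ]] [-0.09933474  0.          0.          0.          0.        ] [-179.95306096 -866.39418402 1277.17513159] [ 43.32507757  -0.48301866 -40.34593923]
[[401.04041345   0.         322.46304604]
 [  0.         401.04041345 197.6034844 ]
 [  0.           0.           1.        ]] [-0.0402092  0.         0.         0.         0.       ] [4.59612547e+02 1.02149849e+00 1.30742376e+03] [  5.45457417  -0.57057386 -89.11277636]
{'time': 0.1, 'joint_pos': array([-6.87191948e+01,  7.51202969e+00,  8.53236998e+01, -1.02119085e-03,
        8.72631461e+01, -4.89113697e+00]), 'qd': array([ 0.04327865, -0.02559775, -0.12249076, -0.01116975,  0.0101772 ,
        0.09277817]), 'joint_efforts': array([ 8.39446566e-04, -5.70953500e+01, -5.01941049e+01, -1.08840902e-04,
        8.11701408e-03, -1.77151435e-05]), 'tool_pos': array([ 264.50018916, -538.02633157,  252.32997167]), 'tcp_rot': array([-1.79901397e+02, -7.41418069e-03,  2.61719854e+01]), 'ft_force': array([0.42473399, 0.49779121, 0.29099631]), 'wrist_torque': array([0.03725754, 0.00613696, 0.0082399 ]), 'grip_force': 0.0, 'finger_gap': 85.65024118190647}
```

View pics/top0.png

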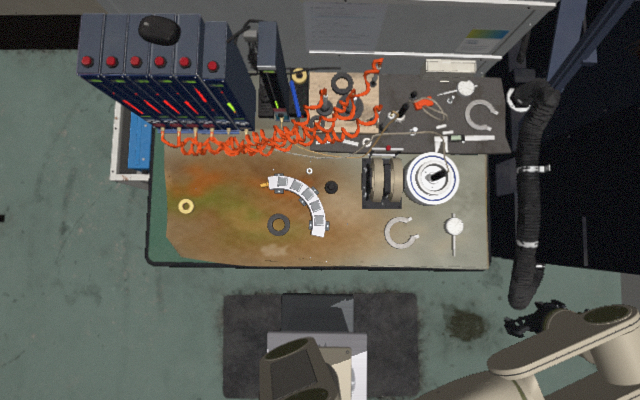

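View pics/scene0.png

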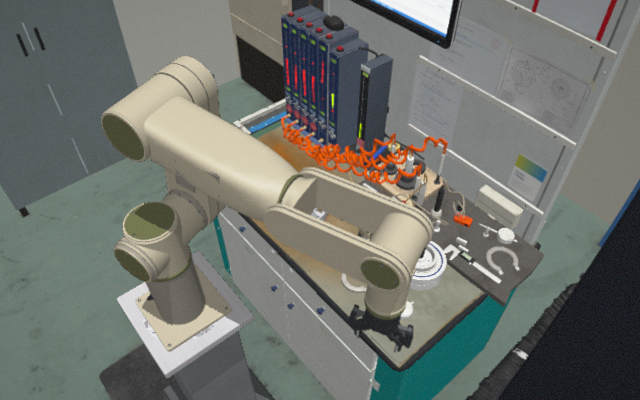

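The top view shows the arc running from the brass inlet at about (265,185) to its other end at about (318,235). The ring is at (278,225). The scene view is blocked by the arm, so I'll enlarge the top view.

```bash
python3 - <<'E'
from h import *
import pickle
s=pickle.load(open('top.pkl','rb'))
c=s['img'][165:245,250:350]; cv2.imwrite('pics/c1.png',cv2.resize(c,None,fx=7,fy=7,interpolation=cv2.INTER_CUBIC)[:600])
for p in [(268,184),(318,235)]: print(onz(s,p,40))
E
```

```text
[621.47150891 164.3100739   40.        ]
[462.36256264   2.49096886  40.        ]
```

View pics/c1.png

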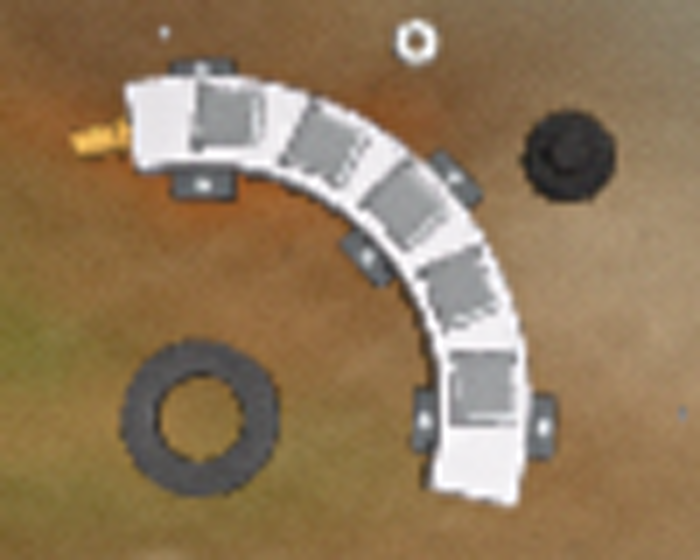

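```bash
python3 - <<'E'
from h import *
import pickle
from scipy.optimize import least_squares
s=pickle.load(open('top.pkl','rb'))
W=lambda P,z=40:np.array([onz(s,((x+.5)/7-.5+250,(y+.5)/7-.5+165),z)[:2] for x,y in P])
cor=W([(126,84),(136,169),(431,488),(518,503)])
out=W([(200,75),(310,97),(400,153),(487,245),(525,345)]);inn=W([(250,165),(330,205),(400,270),(438,360)])
def pt(p,rho,a): t=np.pi+p[2]-np.radians(a); return np.array([p[0]+rho*np.cos(t),p[1]+rho*np.sin(t)])
def f(p):
    e=[cor[i]-pt(p,rh,a) for i,(rh,a) in enumerate([(150,-60),(110,-60),(110,60),(150,60)])]
    return np.r_[np.ravel(e),np.hypot(*(out-p[:2]).T)-150,np.hypot(*(inn-p[:2]).T)-110]
b=min((least_squares(f,[480,150,y]) for y in(-2,0,2,4)),key=lambda q:q.cost)
print(b.x,np.degrees(b.x[2]),np.round(b.fun,1)); np.save('p.npy',b.x)
for a in range(-60,61,10):
    t=np.degrees(np.pi+b.x[2])-a; print(a,np.round(pt(b.x,130,a)),'polar',round(t%360,1))
print('ring',W([(200,417)],18),'puck',W([(570,155)],37),'nut',W([(416,42)],10))
E
```

```text
[498.81233641 130.53656478   2.3385606 ] 133.9896526105482 [ 1.  -0.4  0.9  3.6 -4.2 -0.7  0.7 -1.5  1.2 -0.1 -2.7  0.2  0.8  2.4
 -0.6  0.7  1. ]
-60 [625. 162.] polar 14.0
-50 [628. 140.] polar 4.0
-40 [628. 117.] polar 354.0
-30 [624.  95.] polar 344.0
-20 [616.  74.] polar 334.0
-10 [604.  54.] polar 324.0
0 [589.  37.] polar 314.0
10 [571.  23.] polar 304.0
20 [552.  12.] polar 294.0
30 [530.   4.] polar 284.0
40 [508.   1.] polar 274.0
50 [485.   1.] polar 264.0
60 [463.   6.] polar 254.0
ring [[495.06790393 130.94477668]] puck [[616.46584399 -36.45300969]] nut [[671.77560481  35.4261994 ]]
```

Call:
{"name": "step_arm", "arguments": {
  "targets": [
    [[10, 38, 0, 0, 0, 0.113], [20, 76, 0, 0, 0, 0.226], [30, 114, 0, 0, 0, 0.339], [40, 152, 0, 0, 0, 0.452], [50, 190, 0, 0, 0, 0.565], [60, 228, 0, 0, 0, 0.678], [70, 266, 0, 0, 0, 0.791], [80, 304, 0, 0, 0, 0.904], [90, 342, 0, 0, 0, 1.017], [100, 380, 0, 0, 0, 1.13], [110, 418, 0, 0, 0, 1.243], [120, 456, 0, 0, 0, 1.361]]
  ],
  "fingers": 1,
  "newtons": 20
}}

```text
time: 1.1
tool_pos: [384.5, -80.6, 253.1]
tcp_rot: [180.0, 0.0, 104.4]
ft_force: [1.3, -0.4, 0.1]
finger_gap: 0.0
grip_force: 0.0
```

Call:
{"name": "step_arm", "arguments": {
  "targets": [
    [[22, 22, 0, 0, 0, 0], [44, 45, 0, 0, 0, 0], [66, 67, 0, 0, 0, 0], [88, 90, -10, 0, 0, 0], [110, 112, -25, 0, 0, 0], [132, 135, -40, 0, 0, 0], [154, 157, -55, 0, 0, 0], [176, 180, -70, 0, 0, 0], [198, 202, -85, 0, 0, 0], [220, 224, -100, 0, 0, 0], [240, 244, -115, 0, 0, 0], [240, 244, -120, 0, 0, 0]]
  ]
}}

```text
time: 2.1
tool_pos: [624.7, 164.7, 128.2]
tcp_rot: [-179.7, -0.1, 104.3]
ft_force: [-0.4, 0.5, -1.5]
finger_gap: -0.2
grip_force: 0.0
```

```bash
python3 - <<'E'
from h import *
st=r.sense();print(st['tool_pos'],st['tcp_rot'],st['joint_pos'],st['ft_force'])
p=np.load('p.npy')
a=vision.snapshot('top');b=vision.snapshot('scene')
c=cv2.resize(a['img'][150:250,245:345],None,fx=4,fy=4,interpolation=cv2.INTER_CUBIC)
u=proj(b,[[560,90,40]])[0].astype(int);print(u)
y0=max(0,u[1]-50);x0=max(0,u[0]-50)
d=b['img'][y0:y0+100,x0:x0+100].copy();print(x0,y0)
for i in(-60,60):
  t=np.pi+p[2]-np.radians(i)
  for rho in(110,150):print(proj(b,[[p[0]+rho*np.cos(t),p[1]+rho*np.sin(t),40]]))
d=cv2.resize(d,None,fx=4,fy=4,interpolation=cv2.INTER_CUBIC)
cv2.imwrite('pics/two.png',np.hstack([c,d]))
E
```

```text
[624.72310895 164.66635412 128.18200633] [-1.79726453e+02 -8.77234503e-02  1.04277626e+02] [ 1.01847225e+01  1.96338577e+01  8.44883077e+01  7.00080751e-02
  7.61569551e+01 -4.11002919e+00] [-0.37259552  0.45441749 -1.45923232]
[307 195]
257 145
[[305.44989569 179.55857407]]
[[312.0163683 173.500064 ]]
[[298.28399501 218.3874315 ]]
[[302.81141727 226.59555392]]
```

View pics/two.png

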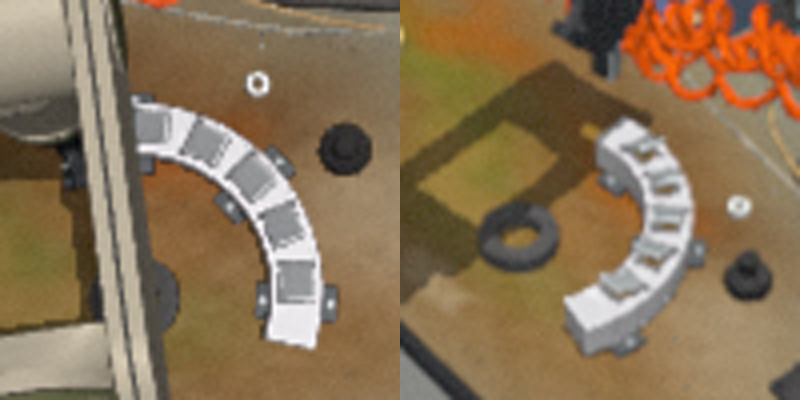

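The new views agree with the fitted arc to within about 3 mm. The closed fingers are above the inlet end, and the right half of the picture shows the arc from (625,120) to (575,330) with all flaps ajar. I'll descend next.

Call:
{"name": "step_arm", "arguments": {
  "targets": [
    [[0, 0, -8, 0, 0, 0], [0, 0, -16, 0, 0, 0], [0, 0, -24, 0, 0, 0], [0, 0, -32, 0, 0, 0], [0, 0, -39, 0, 0, 0], [0, 0, -45, 0, 0, 0], [0, 0, -50, 0, 0, 0], [0, 0, -54, 0, 0, 0], [0, 0, -56, 0, 0, 0], [0, 0, -57, 0, 0, 0], [0, 0, -57, 0, 0, 0], [0, 0, -57, 0, 0, 0]]
  ]
}}

```text
time: 3.2
tool_pos: [624.9, 161.6, 76.6]
tcp_rot: [180.0, 0.0, 104.2]
ft_force: [-0.1, 0.5, 0.3]
finger_gap: 0.3
grip_force: 0.0
```

Call:
{"name": "step_arm", "arguments": {
  "targets": [
    [[0, 0, -2, 0, 0, 0], [0, 0, -4, 0, 0, 0], [0, 0, -6, 0, 0, 0], [0, 0, -8, 0, 0, 0], [0, 0, -9, 0, 0, 0], [0, 0, -10, 0, 0, 0], [0, 0, -11, 0, 0, 0], [0, 0, -12, 0, 0, 0], [0, 0, -12.5, 0, 0, 0], [0, 0, -13, 0, 0, 0], [0, 0, -13, 0, 0, 0], [0, 0, -13, 0, 0, 0]]
  ]
}}

```text
time: 4.2
tool_pos: [624.7, 161.5, 63.3]
tcp_rot: [180.0, 0.0, 104.2]
ft_force: [0.2, 0.4, -0.9]
finger_gap: 0.0
grip_force: 0.0
```

Call:
{"name": "step_arm", "arguments": {
  "targets": [
    [[0, 0, -0.5, 0, 0, 0], [0, 0, -1, 0, 0, 0], [0, 0, -1.5, 0, 0, 0], [0, 0, -1.5, 0, 0, 0], [0, 0, -1.5, 0, 0, 0]]
  ]
}}

```text
time: 4.62
tool_pos: [624.8, 161.6, 62.1]
tcp_rot: [180.0, 0.0, 104.2]
ft_force: [-0.7, -1.2, 4.2]
finger_gap: 0.0
grip_force: 1.8
```

Contact came at TCP z ≈ 62, so the tips are 22 mm ahead of the TCP. The stroke height is therefore z ≈ 69.5. I'll work out the rows.

```bash
python3 - <<'E'
from h import *
p=np.load('p.npy')
P=lambda a:np.array([p[0]+130*np.cos(np.pi+p[2]-np.radians(a)),p[1]+130*np.sin(np.pi+p[2]-np.radians(a))])
c=np.array([624.67,161.52]);a0=-60
while a0<53:
    n=np.arange(a0+2,min(a0+24,54)+1,2)
    print([[float(round(v,1)) for v in P(a)-c]+[0,0,0,round(-np.radians(a-a0),3)] for a in n])
    c=c+np.round(P(n[-1])-c,1);a0=n[-1]
E
```

```text
[[1.3, -4.0, 0, 0, 0, np.float64(-0.035)], [2.2, -8.4, 0, 0, 0, np.float64(-0.07)], [2.9, -12.9, 0, 0, 0, np.float64(-0.105)], [3.4, -17.4, 0, 0, 0, np.float64(-0.14)], [3.8, -21.9, 0, 0, 0, np.float64(-0.175)], [4.1, -26.5, 0, 0, 0, np.float64(-0.209)], [4.1, -31.0, 0, 0, 0, np.float64(-0.244)], [4.1, -35.5, 0, 0, 0, np.float64(-0.279)], [3.8, -40.1, 0, 0, 0, np.float64(-0.314)], [3.4, -44.6, 0, 0, 0, np.float64(-0.349)], [2.9, -49.1, 0, 0, 0, np.float64(-0.384)], [2.2, -53.6, 0, 0, 0, np.float64(-0.419)]]
[[-0.9, -4.4, 0, 0, 0, np.float64(-0.035)], [-1.9, -8.9, 0, 0, 0, np.float64(-0.07)], [-3.1, -13.2, 0, 0, 0, np.float64(-0.105)], [-4.4, -17.6, 0, 0, 0, np.float64(-0.14)], [-5.9, -21.9, 0, 0, 0, np.float64(-0.175)], [-7.5, -26.1, 0, 0, 0, np.float64(-0.209)], [-9.3, -30.3, 0, 0, 0, np.float64(-0.244)], [-11.2, -34.4, 0, 0, 0, np.float64(-0.279)], [-13.3, -38.4, 0, 0, 0, np.float64(-0.314)], [-15.5, -42.4, 0, 0, 0, np.float64(-0.349)], [-17.8, -46.3, 0, 0, 0, np.float64(-0.384)], [-20.3, -50.1, 0, 0, 0, np.float64(-0.419)]]
[[-2.6, -3.7, 0, 0, 0, np.float64(-0.035)], [-5.3, -7.3, 
[... 701 characters left out ...]
, -12.0, 0, 0, 0, np.float64(-0.209)], [-28.7, -13.4, 0, 0, 0, np.float64(-0.244)], [-33.0, -14.8, 0, 0, 0, np.float64(-0.279)], [-37.4, -15.9, 0, 0, 0, np.float64(-0.314)], [-41.9, -16.9, 0, 0, 0, np.float64(-0.349)], [-46.3, -17.8, 0, 0, 0, np.float64(-0.384)], [-50.8, -18.5, 0, 0, 0, np.float64(-0.419)]]
[[-4.5, -0.6, 0, 0, 0, np.float64(-0.035)], [-9.0, -1.0, 0, 0, 0, np.float64(-0.07)], [-13.5, -1.2, 0, 0, 0, np.float64(-0.105)], [-18.1, -1.3, 0, 0, 0, np.float64(-0.14)], [-22.6, -1.2, 0, 0, 0, np.float64(-0.175)], [-27.1, -1.0, 0, 0, 0, np.float64(-0.209)], [-31.7, -0.6, 0, 0, 0, np.float64(-0.244)], [-36.2, -0.0, 0, 0, 0, np.float64(-0.279)], [-40.7, 0.7, 0, 0, 0, np.float64(-0.314)]]
```

Call:
{"name": "step_arm", "arguments": {
  "targets": [
    [[0, 0, 3, 0, 0, 0], [0, 0, 6, 0, 0, 0], [0, 0, 7.5, 0, 0, 0], [0, 0, 7.5, 0, 0, 0], [0, 0, 7.5, 0, 0, 0]]
  ]
}}

```text
time: 5.03
tool_pos: [624.8, 161.5, 69.5]
tcp_rot: [180.0, 0.0, 104.2]
ft_force: [-1.0, -1.3, -0.5]
finger_gap: 0.0
grip_force: 0.0
```

Call:
{"name": "step_arm", "arguments": {
  "targets": [
    [[1.3, -4.0, 0, 0, 0, -0.035], [2.2, -8.4, 0, 0, 0, -0.07], [2.9, -12.9, 0, 0, 0, -0.105], [3.4, -17.4, 0, 0, 0, -0.14], [3.8, -21.9, 0, 0, 0, -0.175], [4.1, -26.5, 0, 0, 0, -0.209], [4.1, -31.0, 0, 0, 0, -0.244], [4.1, -35.5, 0, 0, 0, -0.279], [3.8, -40.1, 0, 0, 0, -0.314], [3.4, -44.6, 0, 0, 0, -0.349], [2.9, -49.1, 0, 0, 0, -0.384], [2.2, -53.6, 0, 0, 0, -0.419]]
  ]
}}

```text
time: 6.03
tool_pos: [626.8, 107.8, 69.2]
tcp_rot: [-180.0, -0.0, 80.0]
ft_force: [-1.3, -0.1, 0.4]
finger_gap: -0.0
grip_force: 0.2
```

Call:
{"name": "step_arm", "arguments": {
  "targets": [
    [[-0.9, -4.4, 0, 0, 0, -0.035], [-1.9, -8.9, 0, 0, 0, -0.07], [-3.1, -13.2, 0, 0, 0, -0.105], [-4.4, -17.6, 0, 0, 0, -0.14], [-5.9, -21.9, 0, 0, 0, -0.175], [-7.5, -26.1, 0, 0, 0, -0.209], [-9.3, -30.3, 0, 0, 0, -0.244], [-11.2, -34.4, 0, 0, 0, -0.279], [-13.3, -38.4, 0, 0, 0, -0.314], [-15.5, -42.4, 0, 0, 0, -0.349], [-17.8, -46.3, 0, 0, 0, -0.384], [-20.3, -50.1, 0, 0, 0, -0.419]]
  ]
}}

```text
time: 7.03
tool_pos: [606.5, 57.6, 69.2]
tcp_rot: [180.0, -0.0, 56.0]
ft_force: [0.1, 0.2, 0.3]
finger_gap: -0.2
grip_force: 0.2
```

```bash
python3 - <<'E'
from h import *
b=vision.snapshot('scene')
cv2.imwrite('pics/m.png',cv2.resize(b['img'][145:245,257:357],None,fx=5,fy=5,interpolation=cv2.INTER_CUBIC))
E
```

```text
(no output)
```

View pics/m.png

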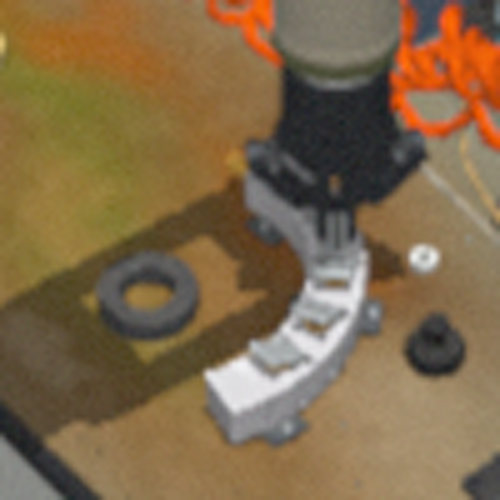

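The fingers at (335,240) are centred on the bar, just before flap 3. Flaps 3–5 are still ajar and the bystanders haven't moved.

Call:
{"name": "step_arm", "arguments": {
  "targets": [
    [[-2.6, -3.7, 0, 0, 0, -0.035], [-5.3, -7.3, 0, 0, 0, -0.07], [-8.2, -10.9, 0, 0, 0, -0.105], [-11.2, -14.3, 0, 0, 0, -0.14], [-14.3, -17.6, 0, 0, 0, -0.175], [-17.5, -20.8, 0, 0, 0, -0.209], [-20.8, -23.9, 0, 0, 0, -0.244], [-24.2, -26.9, 0, 0, 0, -0.279], [-27.7, -29.7, 0, 0, 0, -0.314], [-31.4, -32.5, 0, 0, 0, -0.349], [-35.1, -35.1, 0, 0, 0, -0.384], [-38.9, -37.5, 0, 0, 0, -0.419]]
  ]
}}

```text
time: 8.08
tool_pos: [567.6, 20.3, 69.3]
tcp_rot: [180.0, -0.0, 32.1]
ft_force: [1.6, 2.0, 1.2]
finger_gap: 0.2
grip_force: 1.0
```

Call:
{"name": "step_arm", "arguments": {
  "targets": [
    [[-3.9, -2.4, 0, 0, 0, -0.035], [-7.8, -4.6, 0, 0, 0, -0.07], [-11.9, -6.6, 0, 0, 0, -0.105], [-16.0, -8.6, 0, 0, 0, -0.14], [-20.2, -10.3, 0, 0, 0, -0.175], [-24.4, -12.0, 0, 0, 0, -0.209], [-28.7, -13.4, 0, 0, 0, -0.244], [-33.0, -14.8, 0, 0, 0, -0.279], [-37.4, -15.9, 0, 0, 0, -0.314], [-41.9, -16.9, 0, 0, 0, -0.349], [-46.3, -17.8, 0, 0, 0, -0.384], [-50.8, -18.5, 0, 0, 0, -0.419]]
  ]
}}

```text
time: 9.08
tool_pos: [517.1, 1.9, 69.6]
tcp_rot: [180.0, -0.1, 8.1]
ft_force: [-0.0, -0.9, 0.8]
finger_gap: 0.4
grip_force: 0.4
```

Call:
{"name": "step_arm", "arguments": {
  "targets": [
    [[-4.5, -0.6, 0, 0, 0, -0.035], [-9.0, -1.0, 0, 0, 0, -0.07], [-13.5, -1.2, 0, 0, 0, -0.105], [-18.1, -1.3, 0, 0, 0, -0.14], [-22.6, -1.2, 0, 0, 0, -0.175], [-27.1, -1.0, 0, 0, 0, -0.209], [-31.7, -0.6, 0, 0, 0, -0.244], [-36.2, 0, 0, 0, 0, -0.279], [-40.7, 0.7, 0, 0, 0, -0.314], [-40.7, 0.7, 0, 0, 0, -0.314]]
  ]
}}

```text
time: 9.92
tool_pos: [475.5, 2.7, 69.1]
tcp_rot: [-180.0, 0.0, -9.9]
ft_force: [-0.8, 1.0, 0.1]
finger_gap: -0.0
grip_force: 0.0
```

```bash
python3 - <<'E'
from h import *
a=vision.snapshot('top');b=vision.snapshot('scene')
f=lambda i:cv2.resize(i,None,fx=4,fy=4,interpolation=cv2.INTER_CUBIC)
cv2.imwrite('pics/e.png',np.hstack([f(a['img'][150:250,245:345]),f(b['img'][145:245,257:357])]))
E
```

```text
(no output)
```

View pics/e.png

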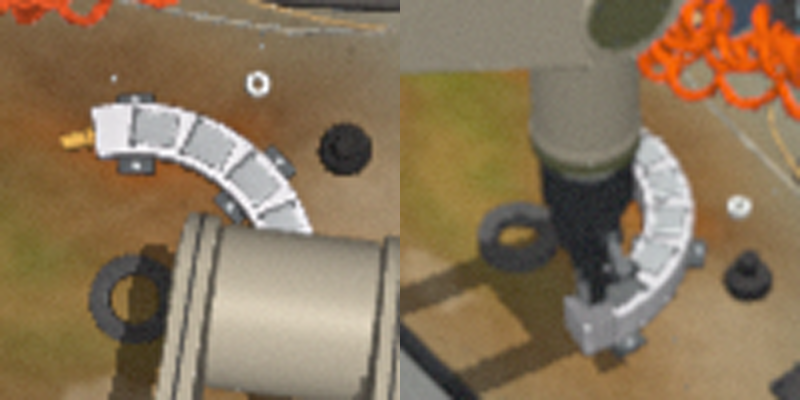

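Flaps 1–4 lie flat in both views. The fingers at (598,290) have passed flap 5, which also looks flat. I'll lift straight up.

Call:
{"name": "step_arm", "arguments": {
  "targets": [
    [[0, 0, 5, 0, 0, 0], [0, 0, 15, 0, 0, 0], [0, 0, 30, 0, 0, 0], [0, 0, 50, 0, 0, 0], [0, 0, 75, 0, 0, 0], [0, 0, 100, 0, 0, 0], [0, -10, 125, 0, 0, 0], [0, -30, 150, 0, 0, 0], [-10, -60, 170, 0, 0, 0], [-20, -95, 180, 0, 0, 0], [-30, -130, 180, 0, 0, 0], [-35, -160, 180, 0, 0, 0]]
  ]
}}

```text
time: 11.02
tool_pos: [441.0, -159.6, 252.1]
tcp_rot: [179.9, -0.2, -9.8]
ft_force: [-0.2, 0.5, -0.9]
finger_gap: -0.0
grip_force: 0.0
```

Call:
{"name": "step_arm", "arguments": {
  "targets": [
    [[-5, -20, 0, 0, 0, 0], [-10, -40, 0, 0, 0, 0], [-15, -55, 0, 0, 0, 0], [-15, -60, 0, 0, 0, 0], [-15, -60, 0, 0, 0, 0], [-15, -60, 0, 0, 0, 0]]
  ]
}}

```text
time: 11.52
tool_pos: [426.4, -217.2, 249.8]
tcp_rot: [-180.0, -0.0, -9.9]
ft_force: [1.1, -0.1, -0.2]
finger_gap: -0.3
grip_force: 0.0
```

```bash
python3 - <<'E'
from h import *
a=vision.snapshot('top');b=vision.snapshot('scene')
f=lambda i:cv2.resize(i,None,fx=4,fy=4,interpolation=cv2.INTER_CUBIC)
cv2.imwrite('pics/f.png',np.hstack([f(a['img'][150:250,245:345]),f(b['img'][145:245,257:357])]))
E
```

```text
(no output)
```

View pics/f.png

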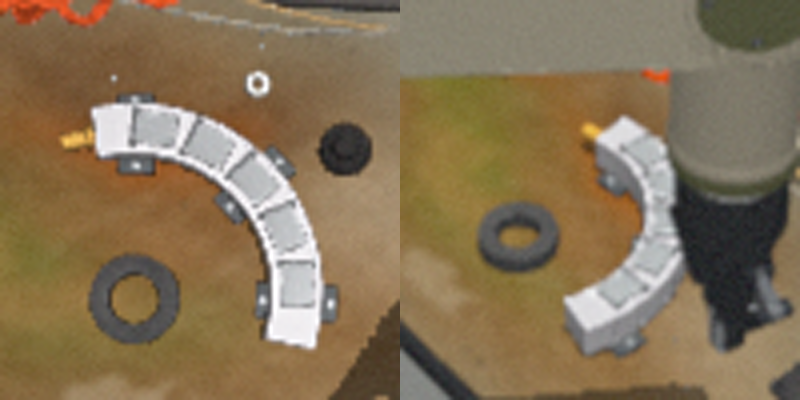

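All five flaps lie flat, from (155,128) to (297,283) in the left view. The ring, nut and magnet are where they were, and the hand is clear.

```bash
python3 -c "
from bench import r
print(r.hand_in())"
```

```text
the job is handed in; nothing more can be done
None
```

I closed all five flaps in one light stroke from the brass inlet end, the hand is clear, the ring, nut and magnet hadn't moved in the last pictures, and the job is handed in (no verdict was returned).

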